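# Exchange the pots on the decorating stand and clamp the new one

### The job

Swap the two dark clay pots: the one on the decorating stand goes to the middle of the plaster bat, and the one on the plaster bat goes to the middle of the stand's seat, both upright; the empty plywood disc is there to park one on the way. Swing the stand's clamp lever over and fully down, so that its rubber disc lies on the new pot. Set the pots down gently, never drop or tip them, and leave the other things on the bench where they are.

Things in the scene. Friction and masses are not known exactly. Their poses are not given: they have to be found in the camera images.
- stand: Decorating stand, fixed on the bench: grey base plate 165 x 120 mm with a round metal seat, 104 mm across, its top 20 mm above the bench, and at the back a 42 mm wide steel post carrying the clamp lever. Origin: on the bench under the seat's centre; z up, its own +x points from the seat to the post (85 mm away).
- stand_seat (a point): Centre of the stand's seat, on its top face, 20 mm above the bench; axes as stand.
- lever (a joint): Angle (rad) of the stand's clamp lever about its level hinge at the top of the post. 0: fully down on its stop, level, pointing to the stand's -x, its rubber disc resting on the rim of a pot on the seat. It grows as the lever is raised: 1.57 upright, about 1.9 at the start (open, leaning back). Stiff: it stays where it is left; about 1.5 N at its end moves it.
- lever_hinge (a point): Middle of the lever's hinge axis, 85 mm behind the seat centre, 120 mm above the bench. The lever is a steel bar 160 mm long, 18 mm wide, 10 mm thick, with a 68 mm rubber disc under it 85 mm from the hinge. Axes turn with it: x along the bar from free end to hinge, y along the hinge, z out of its upper face.
- lever_grip (a point): Middle of the lever's black end grip (30 mm long, 20 mm wide along the hinge direction, 14 mm thick), 145 mm from the hinge along the bar and 11 mm above the hinge when shut; axes as lever_hinge.
- straight_pot: Straight dark clay cylinder, open at the top, 62 mm across, 100 mm tall, 6 mm wall, about 0.3 kg. Stands on the stand's seat or on the plaster bat at the start. Origin: centre of its underside; z up.
- necked_pot: Dark clay pot of the same height (100 mm), open at the top: foot 72 mm across up to 30 mm, narrowing to a straight neck 54 mm across from 52 mm to the rim; 6 mm wall, about 0.3 kg. Stands on the other of these two places at the start. Origin: centre of its underside; z up.
- plaster_bat: Thick white plaster disc, 110 mm across, 20 mm thick, fixed on the bench, with a pot on it at the start. Origin: centre of its underside.
- bat_top (a point): Centre of the plaster bat's top face, 20 mm above the bench.
- spare_bat: Thin plywood disc, 100 mm across, 12 mm thick, fixed on the bench, empty: room to park a pot. Origin: centre of its underside.
- low_bowl: Bystander: low dark clay bowl, 90 mm across the rim, 55 mm tall. Origin: centre of its underside.
- tub: Bystander: white lidded plastic tub, 100 mm across, 75 mm tall. Origin: centre of its underside.
- glaze_jar: Bystander: grey glaze jar with white lid, 64 mm across, 80 mm tall, on the robot's side of the bench. Origin: centre of its underside.
- bottle: Bystander: amber bottle, 60 mm across, 150 mm tall. Origin: centre of its underside.
- brush: Bystander: brush lying flat, 180 mm long along its own x. Origin: at its underside.
- palette_knife: Bystander: spatula-like palette knife lying flat, 200 mm long along its own x. Origin: at its underside.
- jug: Bystander: white plastic mug-shaped jug, 90 mm across, 100 mm tall, handle at its +y. Origin: centre of its underside.
Mind the look-alikes: they are no part of the job. Of the things that look like the plaster_bat, take the one that is farthest from the robot's base at the start.

How it is judged (in metres and radians):
At the end, for the whole second after the job is handed in: Each pot stands upright (within 0.1 rad) and at rest on the place where the other one started, its centre within 15 mm of the middle of the seat or of the plaster bat and its foot within 6 mm of the top face; the lever is fully down over the pot on the stand (joint within 0.07 rad of 0) (((horizontal distance between straight_pot and stand_seat below 0.015 m and z of straight_pot in the frame of stand_seat between -0.006 and 0.006 m and horizontal distance between necked_pot and bat_top below 0.015 m and z of necked_pot in the frame of bat_top between -0.006 and 0.006 m) or (horizontal distance between necked_pot and stand_seat below 0.015 m and z of necked_pot in the frame of stand_seat between -0.006 and 0.006 m and horizontal distance between straight_pot and bat_top below 0.015 m and z of straight_pot in the frame of bat_top between -0.006 and 0.006 m)) and distance of each of straight_pot, necked_pot from where it was at the start of the episode above 0.06 m and angle between each of straight_pot, necked_pot's own z axis and vertical below 0.1 rad and linear speed of each of straight_pot, necked_pot below 0.02 m/s and value of joint lever between -0.07 and 0.07 rad); the robot touches nothing.
It fails at once if a pot is tipped (over 0.5 rad) (angle between any of straight_pot, necked_pot's own z axis and vertical above 0.5 rad).
It fails at once if a pot is pressed hard onto the stand or a bat (over 60 N) (contact force between any of straight_pot, necked_pot and stand above 60 N or contact force between any of straight_pot, necked_pot and plaster_bat above 60 N or contact force between any of straight_pot, necked_pot and spare_bat above 60 N).
It fails at once if a pot is dropped: moves at over 0.4 m/s out of the fingers (a fall of more than about 8 mm) ((contact force between the fingers and straight_pot below 0.05 N and linear speed of straight_pot above 0.4 m/s) or (contact force between the fingers and necked_pot below 0.05 N and linear speed of necked_pot above 0.4 m/s)).
It fails at once if another thing on the bench is moved by more than 30 mm (distance of any of low_bowl, tub, glaze_jar, bottle, brush, palette_knife, jug from where it was at the start of the episode above 0.03 m).
It also fails if it takes over 72 s, if anything falls off the work surface, if the arm or the gripper's body presses on something with over 40 N, if the wrist force passes 120 N, or if a joint passes its speed limit or range.

### The arm

A 6-joint arm with a two-finger parallel gripper is mounted at the origin on the work surface. World frame = base frame: x ahead of the robot, y to its left, z up, the work surface at z = 0. Lengths are in mm, angles in rad, forces in N, time in s.
With the tool pointing down it reaches from about 350 to 775 mm from the base axis. Payload 7.3 kg.
Tool frame: the origin (TCP) lies on the centre line of the jaws, within the pads' length; the fingertips stand 22 mm ahead of it and the grasp point (between the pads) lies 3 mm ahead of it; x points along the fingers, y is the direction in which the jaws open and shut, and the axes are right-handed (so a half turn about x gives the same grasp; the last joint's range is limited). The gripper opens to 92 mm and grips with 3 to 60 N. Pads are 19 mm wide; open, the fingers measure 130 mm over their backs; the gripper's body (75 mm by 190 mm) begins 47 mm behind the grasp point.
Start: joints at [-1.283, 0.342, 1.524, -0, 1.275, -0.146], TCP at [220.692, -476.38, 248.741] pointing down, gripper open.
Joint ranges: [-2.53, 2.53], [-0.77, 2.02], [0.04, 2.7], [-1, 4.14], [0.28, 2.66], [-3.11, 3.11]. Speed limits (rad/s): [2.57, 2.57, 3.14, 3.14, 3.14, 3.14].

### API

Orientations are given as [roll, pitch, yaw] about the fixed x, y, z axes, in that order (R = Rz(yaw) Ry(pitch) Rx(roll)).
In Python, from workcell import env, viewer gives the robot as it stands.
- The arm moves only by the tool arm_command, never from a script. Its argument "increments" is one flat list of numbers, 5 for each row, row after row: the shift along the tool's x, y, z in m, then the turn about the tool's x in degrees, then the opening, from 0 (shut) to 1 (fully open). In form: [x, y, z, yaw, claw, x, y, z, yaw, claw, ...]. A call has 1 to 12 rows; each row is the pose to reach, as a shift and turn from the pose measured when the call began, along the tool's axes at that moment; what a row does not reach only later rows make up. A row lasts 1/10 s, in which the tool goes at most 50 mm and 8.59 degrees, less where a joint would pass 70% of its speed; a pose out of reach is approached as far as the arm can. A call with a gripper value outside its range is refused whole. The fingers move at their own pace and stop on an object; "grip_force" is the grip in N (left out, the last holds). Time passes only in rows, so rows that repeat a pose let the fingers close. It gives the time, the measured TCP pose, the force and the opening at its end, in the units of the state.
- env.read_state(): the state, without advancing time (a new reading comes with each control period).
- viewer.snapshot(name): name is "scene" or "top" or "wrist"; returns the picture (480x640x3 uint8, blue, green, red); there is no depth.
- viewer.camera_model(name): a dict with "fx", "fy", "cx", "cy" (pixels), "R" (3x3) and "t" (3): a world point X has camera coordinates R X + t; the wrist camera has in their place "mount" (4x4, takes a point from camera to tool coordinates, whose origin is the TCP and whose axes are the tool frame's). Camera axes: x right, y down, z forward; pixel columns grow to the right and rows downward; lengths in mm; the calibration is good to about 2 mm. The wrist camera is an equidistant fisheye: a pixel r from the principal point sees the ray r / f radians off the axis. A picture is of the moment at which its call begins: read the wrist's pose just before it. camera_model takes no time and is no camera call.
- env.hand_in(): hands the job in, once; it reports no verdict.
The state is a dict: "t": time; "q": joint angles; "joint_vel": joint speeds; "tau": joint torques, N m; "ee_pos": TCP position; "orientation": TCP orientation; "wrist_force": force on the tool from outside, world axes, zero at the start; "torque": the same for the moment, N m; "opening": finger opening in mm.
Only numpy, scipy, OpenCV 4.12 (cv2) and the standard library are available. Lean on these libraries where they do the work, as an engineer would, in place of code of your own. Each camera call takes 0.05 s, during which the arm holds its last target. There are 200 camera calls.

## Working session

There is one attempt and no reset: what is moved stays moved. The work goes in short steps, Python scripts to look and compute and a tool call to move; the robot and the scene stay as the last step left them, time stands still between calls to the robot, and variables do not carry over. Pictures are saved under pics/ and viewed, about 8 in all and at most 12, crops included, and the job is handed in when it is done.

Besides the shell and the picture viewer there is one more tool, called after "Call:" in YAML: its name, and indented under it one key for each argument. arm_command: Moves the arm, as the interface text tells. Its arguments: {"type":"object","properties":{"increments":{"type":"array"},"grip_force":{"type":"number"}},"required":["increments"]}

```bash
mkdir -p pics
python3 - <<'E'
from workcell import env, viewer
import cv2
print(env.read_state())
for n in("scene","top"):
    cv2.imwrite(f"pics/{n}0.png",viewer.snapshot(n))
for n in("scene","top","wrist"): print(n,viewer.camera_model(n))
E
```

```text
{'t': 0.0, 'q': array([-1.28301170e+00,  3.42700496e-01,  1.52505654e+00,  1.64331392e-05,
        1.27540609e+00, -1.45981193e-01]), 'joint_vel': array([ 2.17819668e-03, -1.68836987e-04, -4.36843272e-04,  9.78093502e-05,
       -5.78818962e-04,  8.37472756e-04]), 'tau': array([-1.68576635e-04, -4.31240201e+01, -2.44218206e+01,  7.17753125e-02,
        5.59608615e-02, -1.60040913e-04]), 'ee_pos': array([ 220.57318731, -475.98247005,  248.04268802]), 'orientation': array([-1.726783  ,  1.56922577,  1.84857067]), 'wrist_force': array([0.34525088, 0.65955856, 0.30911817]), 'torque': array([0.03711902, 0.0552225 , 0.02617707]), 'opening': 91.86537234388278}
scene {'fx': 453.74635514851116, 'fy': 453.74635514851116, 'cx': 312.5166707347355, 'cy': 233.07320586098191, 'R': array([[ 0.49581851,  0.86820499,  0.01959857],
       [ 0.65914352, -0.36154149, -0.65940698],
       [-0.56541473,  0.33986446, -0.75153066]]), 't': array([-209.37030936, -276.60278738, 1560.96488226])}
top {'fx': 533.6241913269129, 'fy': 533.6241913269129, 'cx': 324.33959071635564, 'cy': 253.04088205827185, 'R': array([[ 0.00338169, -0.99994018,  0.01040157],
       [-0.98042578, -0.00536302, -0.196816  ],
       [ 0.19686001, -0.0095324 , -0.98038527]]), 't': array([ -51.82579222,  522.58076073, 1317.23756119])}
wrist {'fx': 371.64829954431775, 'fy': 371.64829954431775, 'cx': 322.45075218219125, 'cy': 243.88827373533792, 'mount': array([[ 1.87462149e-04, -2.58510231e-01,  9.66008502e-01,
        -1.35885677e+02],
       [ 9.99999956e-01, -1.75259117e-04, -2.40958972e-04,
        -5.55857453e-01],
       [ 2.31592157e-04,  9.66008504e-01,  2.58510187e-01,
        -6.95259159e+01],
       [ 0.00000000e+00,  0.00000000e+00,  0.00000000e+00,
         1.00000000e+00]])}
```

View pics/top0.png

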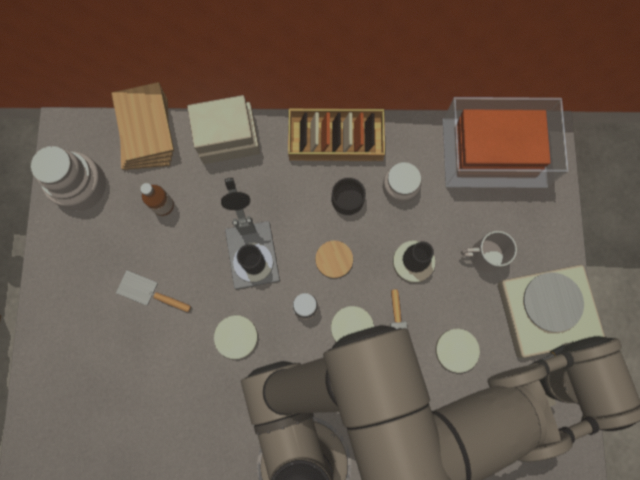

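View pics/scene0.png

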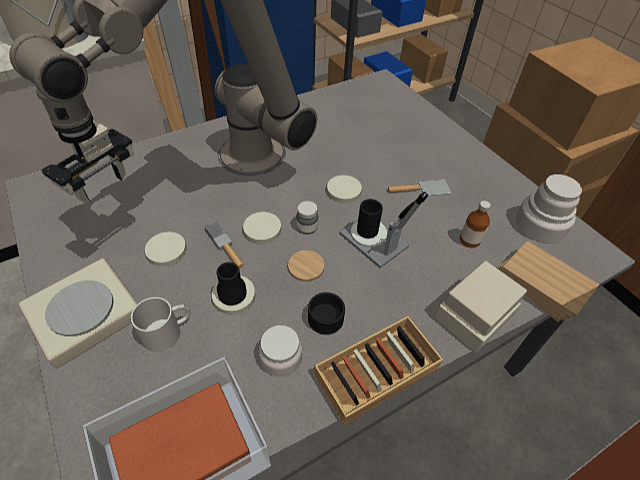

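Top view: straight pot on the stand (252,258), with the lever leaning back from the post (241,222) to (230,185). The spare disc is at (334,259). The farthest of the white bats carries the necked pot, at (414,261). Next I'll measure these.

```bash
cat > h.py <<'E'
import numpy as np, cv2
from scipy.spatial.transform import Rotation as Ro
from scipy.optimize import least_squares
from workcell import env, viewer
def toolR(s): return Ro.from_euler('xyz',s['orientation']).as_matrix()
def ray(name,px,s=None):
    c=viewer.camera_model(name); px=np.atleast_2d(px).astype(float)
    d=np.c_[(px[:,0]-c['cx'])/c['fx'],(px[:,1]-c['cy'])/c['fy']]
    if name=='wrist':
        th=np.hypot(*d.T)+1e-12; v=np.c_[d*(np.sin(th)/th)[:,None],np.cos(th)]
        T=toolR(s); M=c['mount']; return T@M[:3,3]+s['ee_pos'], v@(T@M[:3,:3]).T
    return -c['R'].T@c['t'], np.c_[d,np.ones(len(d))]@c['R']
def onz(name,px,z,s=None):
    o,v=ray(name,px,s); return (o+v*((z-o[2])/v[:,2])[:,None])[:,:2]
def proj(name,X,s=None):
    c=viewer.camera_model(name); X=np.atleast_2d(X).astype(float)
    if name=='wrist':
        T=toolR(s);M=c['mount']; p=((X-s['ee_pos'])@T-M[:3,3])@M[:3,:3]
        r=np.hypot(p[:,0],p[:,1]);k=np.arctan2(r,p[:,2])/(r+1e-12)
        return np.c_[p[:,0]*k*c['fx']+c['cx'],p[:,1]*k*c['fy']+c['cy']]
    p=X@c['R'].T+c['t']; return np.c_[p[:,0]/p[:,2]*c['fx']+c['cx'],p[:,1]/p[:,2]*c['fy']+c['cy']]
def circ(P,r):
    f=lambda c:np.hypot(*(P-c).T)-r
    q=least_squares(f,P.mean(0),loss='soft_l1',f_scale=1.5); return q.x,np.median(abs(q.fun))
def go(x,y,z,jaw=None):
    """tool-axis shift (mm) and turn (deg) to put TCP at x,y,z with jaw axis at world angle jaw (deg, mod 180)"""
    s=env.read_state();R=toolR(s); d=R.T@(np.array([x,y,z])-s['ee_pos'])
    a=np.degrees(np.arctan2(R[1,1],R[0,1])); t=None
    if jaw is not None: t=[-((jaw+k-a+180)%360-180) for k in(0,180)]
    print('shift mm',d.round(1),'turns',t,'q6',s['q'][5].round(2),'now',s['ee_pos'].round(1),'yawY',a.round(1))
E
python3 - <<'E'
from h import *
im=cv2.imread('pics/top0.png'); hsv=cv2.cvtColor(im,cv2.COLOR_BGR2HSV)
for n,p in dict(seat=(252,270),bat=(404,268),spare=(334,259),pot1=(250,258),pot2=(420,255),post=(241,222),bench=(300,230),wside=(237,240)).items(): print(n,im[p[1],p[0]])
def comp(mask,p):
    n,l=cv2.connectedComponents(mask.astype(np.uint8)); m=(l==l[p[1],p[0]]).astype(np.uint8)
    return max(cv2.findContours(m,0,1)[0],key=len)[:,0]
g=im.min(2)
for n,p,z,r,m in[('bat',(402,268),20,55,g>140),('seat',(250,277),20,52,g>120),('spare',(334,259),12,50,(hsv[...,1]>90)&(im[...,2]>100))]:
    C=comp(m,p); print(n,len(C),m[p[1],p[0]],C.min(0),C.max(0),circ(onz('top',C,z),r))
for n,p,r in[('pot1',(250,258),31),('pot2',(420,255),27)]:
    C=comp(im.max(2)<60,p); print(n,C.min(0),C.max(0),onz('top',cv2.minEnclosingCircle(C)[0],120))
print('post',onz('top',(242,222),120), 'tools',toolR(env.read_state()).round(2).tolist())
E
```

```text
seat [39 41 44]
bat [139 160 159]
spare [ 93 133 166]
pot1 [45 46 48]
pot2 [43 47 48]
post [102 107 109]
bench [107 115 123]
wside [119 122 123]
bat 98 True [395 242] [415 280] (array([ 511.20647429, -296.87267468]), np.float64(6.223205276129466))
seat 2236 False [0 0] [639 479] (array([565.69033027, -36.92611604]), np.float64(806.3104200299033))
spare 102 True [316 241] [352 277] (array([515.72100183, -75.13935099]), np.float64(2.0759279883255495))
pot1 [238 245] [264 273] [[493.30604183 128.41997216]]
pot2 [404 243] [431 271] [[ 501.7323183  -278.35689458]]
post [[586.01253591 154.08744674]] tools [[-0.0, 0.42, -0.91], [0.0, -0.91, -0.42], [-1.0, -0.0, -0.0]]
```

Call:
arm_command:
  increments: [-0.05,-0.01,-0.04,-8,1,-0.05,-0.02,-0.08,-16,1,-0.05,-0.03,-0.12,-24,1,-0.05,-0.04,-0.16,-32,1,-0.05,-0.05,-0.2,-40,1,-0.05,-0.055,-0.24,-48,1,-0.05,-0.06,-0.28,-56,1,-0.05,-0.06,-0.31,-65,1,-0.05,-0.06,-0.335,-65,1,-0.05,-0.06,-0.335,-65,1]

```text
t: 1.1
ee_pos: [501.4, -279.1, 297.3]
orientation: [-2.879, 1.568, 1.835]
wrist_force: [-0.0, -0.0, -0.5]
opening: 91.4
```

Run:
```python
from h import *
s=env.read_state(); im=viewer.snapshot('wrist'); cv2.imwrite('pics/w1.png',im); np.save('w1.npy',s,allow_pickle=True)
print(s['ee_pos'],s['q'].round(2),s['t'],s['wrist_force'])
```

```text
[ 501.40135296 -279.09125636  297.33681603] [-0.64  0.4   1.3   0.    1.44 -0.64] 1.1 [-0.0214412  -0.04886058 -0.47598017]
```

View pics/w1.png

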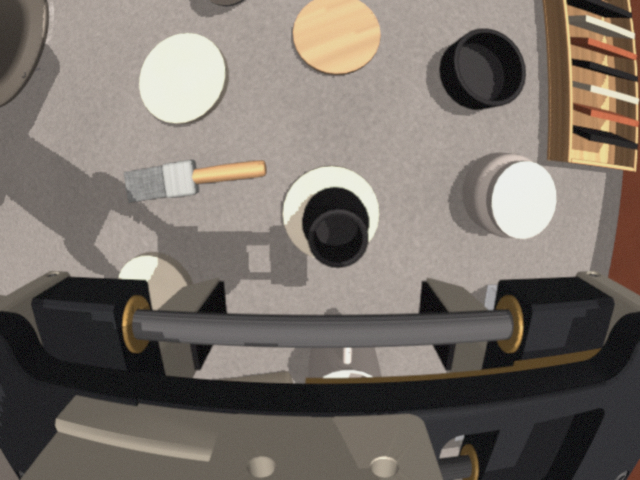

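Wrist view: necked pot's rim around (337,238), bat disc around (331,212), spare disc at (337,34).

```bash
cat >> h.py <<'E'
def comp(mask,p):
    n,l=cv2.connectedComponents(cv2.morphologyEx(mask.astype(np.uint8),cv2.MORPH_OPEN,np.ones((3,3)))); m=(l==l[p[1],p[0]]).astype(np.uint8)
    return max(cv2.findContours(m,0,1)[0],key=len)[:,0]
E
python3 - <<'E'
from h import *
s=np.load('w1.npy',allow_pickle=True).item(); im=cv2.imread('pics/w1.png')
sat=cv2.cvtColor(im,cv2.COLOR_BGR2HSV)[...,1]
C=cv2.convexHull(comp(im.max(2)>190,(300,195)))[:,0]
B=onz('wrist',C,20,s); k=C[:,1]<225
print('bat',C.min(0),C.max(0),circ(B[k],55))
C=comp((sat>70)&(im[...,2]>120),(337,34)); k=C[:,1]>8
print('spare',C.min(0),C.max(0),circ(onz('wrist',C[k],12,s),50))
D=comp(im.max(2)<75,(337,262)); print('dark',D.min(0),D.max(0))
for y0 in(235,240,245):
    k=D[:,1]>y0; print('rim',circ(onz('wrist',D[k],120,s),27))
E
```

```text
bat [283 166] [379 239] (array([ 510.9143823 , -284.75926115]), np.float64(0.17077439992511856))
spare [293   0] [379  73] (array([516.59139106, -73.91079407]), np.float64(0.5231036936880678))
dark [303 188] [367 266]
rim (array([ 514.27668889, -285.54420263]), np.float64(0.41024070892041564))
rim (array([ 514.49493098, -285.55342918]), np.float64(0.35979133548740805))
rim (array([ 514.51886561, -285.61191654]), np.float64(0.26895308421884856))
```

Call:
arm_command:
  increments: [0.03,0.012,0.006,0,1,0.07,0.012,0.006,0,1,0.11,0.012,0.006,0,1,0.15,0.012,0.006,0,1,0.175,0.012,0.006,0,1,0.19,0.012,0.006,0,1,0.194,0.012,0.006,0,1,0.194,0.012,0.006,0,0.3,0.194,0.012,0.006,0,0.3,0.194,0.012,0.006,0,0.3,0.194,0.012,0.006,0,0.3,0.194,0.012,0.006,0,0.3]
  grip_force: 20

```text
t: 2.35
ee_pos: [512.6, -285.9, 104.3]
orientation: [2.341, 1.57, 0.77]
wrist_force: [5.7, 0.0, 3.7]
opening: 56.4
```

Run:
```python
from h import *
s=env.read_state();print(s['ee_pos'],s['opening'],s['wrist_force'])
go(516,-75,140); go(516,-75,97)
```

```text
[ 512.56014905 -285.8752752   104.28227704] 56.44559474008412 [5.74078315 0.01130576 3.65311481]
shift mm [ -35.5    3.4 -210.9] turns None q6 -0.64 now [ 512.6 -285.9  104.3] yawY -0.0
shift mm [   7.5    3.3 -210.9] turns None q6 -0.64 now [ 512.6 -285.9  104.3] yawY -0.0
```

Call:
arm_command:
  increments: [0,0,0,0,0.1,0,0,0,0,0.1,0,0,0,0,0.1,0,0,0,0,0.1,-0.005,0,0,0,0.1,-0.015,0,0,0,0.1,-0.03,0,0,0,0.1,-0.03,0,0,0,0.1]
  grip_force: 20

```text
t: 3.15
ee_pos: [513.5, -286.6, 136.6]
orientation: [1.189, 1.566, -0.383]
wrist_force: [0.4, 0.6, -1.6]
opening: 54.3
```

Call:
arm_command:
  increments: [-0.02,0,-0.02,0,0.1,-0.025,0.001,-0.05,0,0.1,-0.025,0.002,-0.085,0,0.1,-0.025,0.002,-0.12,0,0.1,-0.025,0.002,-0.155,0,0.1,-0.025,0.002,-0.185,0,0.1,-0.025,0.002,-0.205,0,0.1,-0.015,0.002,-0.211,0,0.1,0,0.002,-0.211,0,0.1,0.015,0.002,-0.211,0,0.1,0.025,0.002,-0.211,0,0.1,0.03,0.002,-0.211,0,0.1]

```text
t: 4.35
ee_pos: [515.1, -76.1, 104.9]
orientation: [1.025, 1.568, -0.547]
wrist_force: [-0.3, 0.9, -2.1]
opening: 54.3
```

Run:
```python
from h import *
s=env.read_state();print(s['ee_pos'],s['opening'],s['wrist_force'])
go(516,-75,97)
```

```text
[515.07765284 -76.05375317 104.85990698] 54.29816958454309 [-0.33330709  0.93436886 -2.13824786]
shift mm [ 7.9  0.9 -1.1] turns None q6 -0.29 now [515.1 -76.1 104.9] yawY -0.1
```

Call:
arm_command:
  increments: [0.002,0.001,-0.001,0,0.1,0.004,0.001,-0.001,0,0.1,0.006,0.001,-0.001,0,0.1,0.007,0.001,-0.001,0,0.1,0.008,0.001,-0.001,0,0.1,0.008,0.001,-0.001,0,0.1]

```text
t: 4.95
ee_pos: [516.1, -75.0, 97.0]
orientation: [1.059, 1.568, -0.513]
wrist_force: [0.5, -0.8, -3.1]
opening: 54.1
```

Call:
arm_command:
  increments: [0.001,0,0,0,0.1,0.002,0,0,0,0.1,0.002,0,0,0,0.1]

```text
t: 5.25
ee_pos: [516.7, -75.2, 96.0]
orientation: [1.146, 1.567, -0.426]
wrist_force: [-0.4, -0.4, 5.5]
opening: 54.0
```

Call:
arm_command:
  increments: [0,0,0,0,1,0,0,0,0,1,0,0,0,0,1,0,0,0,0,1,-0.02,0,0,0,1,-0.06,0,0,0,1,-0.11,0,0,-8,1,-0.15,0,-0.02,-16,1,-0.18,-0.005,-0.05,-24,1,-0.2,-0.01,-0.08,-32,1,-0.205,-0.015,-0.11,-40,1,-0.205,-0.02,-0.14,-48,1]

```text
t: 6.45
ee_pos: [496.1, 66.3, 302.0]
orientation: [0.461, 1.564, -0.267]
wrist_force: [0.1, -0.2, -0.1]
opening: 91.6
```

Run:
```python
from h import *
go(490,128,300,105)
```

```text
shift mm [  1.9  42.  -45.7] turns [np.float64(-56.736013827812826), np.float64(123.26398617218717)] q6 -0.86 now [496.1  66.3 302. ] yawY 48.3
```

Call:
arm_command:
  increments: [0,0.02,-0.02,-8.5,1,0,0.042,-0.045,-17,1,0,0.042,-0.045,-25,1,0,0.042,-0.045,-33,1,0,0.042,-0.045,-41,1,0,0.042,-0.045,-49,1,0,0.042,-0.045,-57,1,0,0.042,-0.045,-57,1]

```text
t: 7.25
ee_pos: [490.4, 127.6, 301.7]
orientation: [-0.555, 1.564, -0.288]
wrist_force: [0.1, -0.3, 0.1]
opening: 91.4
```

Run:
```python
from h import *
s=env.read_state(); im=viewer.snapshot('wrist'); cv2.imwrite('pics/w2.png',im); np.save('w2.npy',s,allow_pickle=True)
print(s['ee_pos'],s['q'].round(2),s['t'])
```

```text
[490.40322451 127.57122393 301.70282524] [ 0.1   0.27  1.48 -0.    1.39 -1.73] 7.25
```

View pics/w2.png

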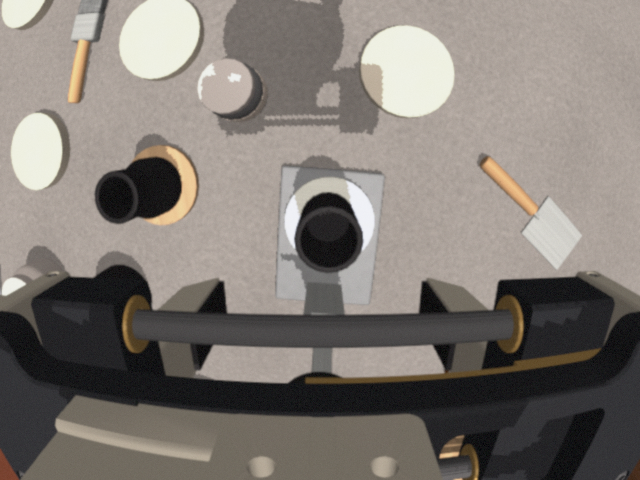

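Wrist view over the stand: base-plate corners at (283,165), (384,174), (371,304) and (276,297); pot rim around (329,240); the necked pot is upright on the spare disc.

Run:
```python
from h import *
s=np.load('w2.npy',allow_pickle=True).item(); im=cv2.imread('pics/w2.png'); R=toolR(s);print(R.round(3).tolist())
P=onz('wrist',[(283,165),(384,174),(371,304),(276,297)],8,s); print(P.round(1))
f=lambda a,b:(np.degrees(np.arctan2(*(P[b]-P[a])[::-1])).round(1),np.linalg.norm(P[b]-P[a]).round(1))
print(f(0,3),f(1,2),f(0,1),f(3,2))
C=cv2.convexHull(comp((im[...,0]>200)&(im.min(2)>190),(362,225)))[:,0]
print(C.min(0),C.max(0))
# seat edge: bluish-white/ivory vs grey plate, right half
C=cv2.convexHull(comp(im.min(2)>165,(362,225)))[:,0]; B=onz('wrist',C,20,s);k=(C[:,1]<250)
print('seat',C.min(0),C.max(0),circ(B[k],52))
D=comp(im.max(2)<80,(329,266)); print('dark',D.min(0),D.max(0))
for y0 in(240,248):
    k=(D[:,1]>y0)&(D[:,1]<275); print('rim',circ(onz('wrist',D[k],120,s),31))
N=comp(im.max(2)<70,(118,215)); k=N[:,0]<118; print('necked rim',circ(onz('wrist',N[k],112,s),27))
```

```text
[[0.006, -0.264, 0.964], [-0.002, 0.964, 0.264], [-1.0, -0.003, 0.006]]
[[457.4  71. ]
 [436.2 186.5]
 [596.4 220.3]
 [618.9 101.6]]
(np.float64(10.7), np.float64(164.4)) (np.float64(11.9), np.float64(163.7)) (np.float64(100.4), np.float64(117.4)) (np.float64(100.7), np.float64(120.8))
[347 182] [374 249]
seat [279 168] [382 303] (array([473.46549877, 132.50731582]), np.float64(8.342833986798187))
dark [296 193] [361 272]
rim (array([499.85694402, 135.28626056]), np.float64(0.5150600829140153))
rim (array([499.96326352, 135.22692843]), np.float64(0.41991686347049395))
necked rim (array([516.29341044, -74.05282465]), np.float64(0.5505067515695714))
```

Call:
arm_command:
  increments: [0.03,0.005,0.009,0,1,0.07,0.005,0.009,0,1,0.11,0.005,0.009,0,1,0.15,0.005,0.009,0,1,0.175,0.005,0.009,0,1,0.19,0.005,0.009,0,1,0.198,0.005,0.009,0,1,0.198,0.005,0.009,0,0.1,0.198,0.005,0.009,0,0.1,0.198,0.005,0.009,0,0.1,0.198,0.005,0.009,0,0.1,0.198,0.005,0.009,0,0.1]

```text
t: 8.5
ee_pos: [499.5, 134.5, 104.5]
orientation: [-0.442, 1.563, -0.179]
wrist_force: [-0.5, 0.8, 3.6]
opening: 60.8
```

Run:
```python
from h import *
s=np.load('w2.npy',allow_pickle=True).item(); im=cv2.imread('pics/w2.png')
C=comp((im[...,0]>200)&(im.min(2)>190),(362,225)); k=(C[:,0]>364)|(C[:,1]<188)
L=[]
for y in range(195,245,3):
    r=im[y,278:310].min(1).astype(int); L.append((278+np.argmax(np.diff(r)),y))
print(L)
for Q in(C[k],np.r_[C[k],np.array(L)]): print(len(Q),circ(onz('wrist',Q,20,s),52))
```

```text
[(np.int64(292), 195), (np.int64(290), 198), (np.int64(288), 201), (np.int64(287), 204), (np.int64(286), 207), (np.int64(285), 210), (np.int64(285), 213), (np.int64(284), 216), (np.int64(284), 219), (np.int64(284), 222), (np.int64(284), 225), (np.int64(284), 228), (np.int64(285), 231), (np.int64(286), 234), (np.int64(287), 237), (np.int64(288), 240), (np.int64(289), 243)]
69 (array([506.98028478, 139.42062323]), np.float64(0.3514829930890855))
86 (array([506.85341251, 139.36277554]), np.float64(0.3180857984448302))
```

Call:
arm_command:
  increments: [-0.003,0,0,0,0.1,-0.01,0,0,0,0.1,-0.03,0,0,0,0.1,-0.06,0,0,0,0.1,-0.095,0,0,0,0.1,-0.12,-0.015,-0.004,0,0.1,-0.135,-0.045,-0.011,0,0.1,-0.14,-0.085,-0.021,0,0.1,-0.14,-0.125,-0.031,0,0.1,-0.14,-0.165,-0.041,0,0.1,-0.14,-0.2,-0.05,0,0.1,-0.14,-0.22,-0.054,0,0.1]

```text
t: 9.7
ee_pos: [502.9, -94.4, 245.1]
orientation: [-0.545, 1.563, -0.284]
wrist_force: [-0.3, -0.3, -3.5]
opening: 61.0
```

Run:
```python
from h import *
s=env.read_state(); print(s['opening'],s['wrist_force'],s['t']); go(511,-285,240); 
im=viewer.snapshot('top'); cv2.imwrite('pics/t2.png',cv2.resize(im[170:320,190:460],None,fx=2.9,fy=2.9,interpolation=cv2.INTER_CUBIC)); cv2.imwrite('pics/t2f.png',im)
```

```text
60.97998361552299 [-0.3292974  -0.27323994 -3.51970534] 9.7
shift mm [   5.6 -186.3  -41.4] turns None q6 -2.17 now [502.9 -94.4 245.1] yawY 105.0
```

View pics/t2.png

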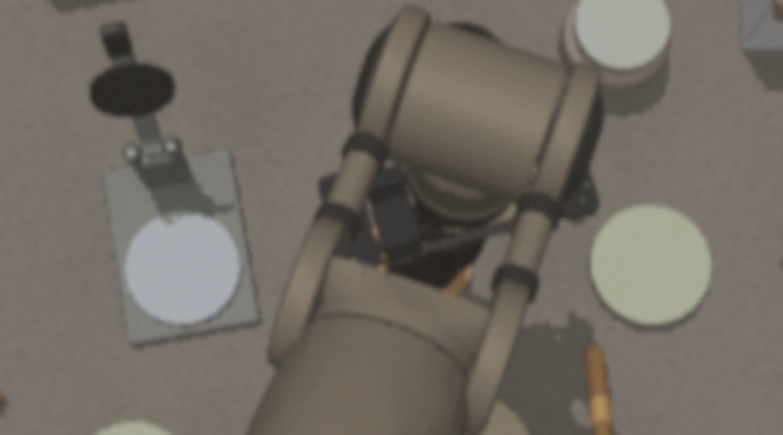

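Both places are now empty and clear in view: seat at crop (183,268), bat at crop (651,265). I'll measure them from here.

Run:
```python
from h import *
im=cv2.imread('pics/t2f.png'); print(im[262,253],im[261,414],im[285,245],im[262,440])
for n,p,r,m in[('seat',(253,264),52,im[...,0]>140),('bat',(414,261),55,im[...,1]>140)]:
    C=comp(m,p); print(n,C.min(0),C.max(0),circ(onz('top',C,20),r))
print('hinge-top',onz('top',[(190+125/2.9,170+154/2.9),(190+176/2.9,170+146/2.9)],120))
```

```text
[177 171 168] [150 170 167] [117 120 121] [106 114 121]
seat [233 244] [272 281] (array([505.10592163, 138.43161486]), np.float64(1.401291900679027))
bat [394 241] [434 280] (array([ 511.12727836, -285.43553069]), np.float64(2.046326561874718))
hinge-top [[583.07831085 175.84295319]
 [590.35012737 132.85754865]]
```

Call:
arm_command:
  increments: [0.0,-0.03,-0.007,0,0.1,0.0,-0.07,-0.016,0,0.1,0.0,-0.11,-0.025,0,0.1,0.0,-0.15,-0.034,0,0.1,0.0,-0.175,-0.04,0,0.1,0.02,-0.186,-0.042,0,0.1,0.05,-0.186,-0.042,0,0.1,0.08,-0.186,-0.042,0,0.1,0.11,-0.186,-0.042,0,0.1,0.125,-0.186,-0.042,0,0.1,0.133,-0.186,-0.042,0,0.1,0.135,-0.186,-0.042,0,0.1]

```text
t: 10.95
ee_pos: [511.3, -287.2, 110.3]
orientation: [-0.689, 1.564, -0.429]
wrist_force: [-0.1, -0.6, -3.3]
opening: 60.7
```

Run:
```python
from h import *
go(511,-285,104.5)
```

```text
shift mm [5.8 2.2 0.2] turns None q6 -2.47 now [ 511.3 -287.2  110.3] yawY 104.9
```

Call:
arm_command:
  increments: [0.002,0.002,0,0,0.1,0.004,0.002,0,0,0.1,0.005,0.002,0,0,0.1,0.006,0.002,0,0,0.1,0.007,0.002,0,0,0.1,0.007,0.002,0,0,0.1]

```text
t: 11.55
ee_pos: [511.1, -285.4, 104.5]
orientation: [-0.719, 1.562, -0.459]
wrist_force: [-2.7, 1.1, 4.6]
opening: 61.2
```

Call:
arm_command:
  increments: [0,0,0,0,1,0,0,0,0,1,0,0,0,0,1,0,0,0,0,1,-0.02,0,0,0,1,-0.06,0,0,0,1,-0.1,0,0,0,1,-0.14,0.02,0.006,0,1,-0.16,0.06,0.018,0,1,-0.16,0.1,0.03,0,1,-0.16,0.14,0.042,0,1,-0.16,0.17,0.051,0,1]

```text
t: 12.75
ee_pos: [515.2, -105.2, 264.2]
orientation: [-0.666, 1.562, -0.405]
wrist_force: [-0.0, -0.5, -0.5]
opening: 91.9
```

Run:
```python
from h import *
s=env.read_state(); im=viewer.snapshot('wrist'); cv2.imwrite('pics/w3.png',im); np.save('w3.npy',s,allow_pickle=True)
im=viewer.snapshot('top'); cv2.imwrite('pics/t3.png',im)
go(517,-75,96)
```

```text
shift mm [168.1  28.3   8. ] turns None q6 -2.18 now [ 515.3 -103.9  264.2] yawY 105.1
```

View pics/w3.png

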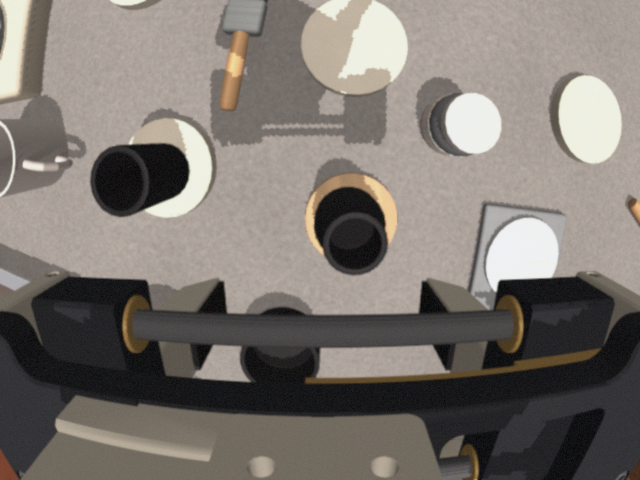

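The straight pot stands upright on the bat, rim around (120,180). Necked pot's rim is around (355,245). Checking centres.

Run:
```python
from h import *
s=np.load('w3.npy',allow_pickle=True).item(); im=cv2.imread('pics/w3.png')
N=comp(im.max(2)<70,(120,180)); k=N[:,0]<118; print('straight rim',N.min(0),N.max(0),circ(onz('wrist',N[k],120,s),31))
D=comp(im.max(2)<75,(355,270)); 
for y0 in(245,252): k=(D[:,1]>y0)&(D[:,1]<276); print('neck rim',circ(onz('wrist',D[k],112,s),27))
C=comp(im.min(2)>175,(525,255)); k=C[:,1]<285; print('seat',C.min(0),C.max(0),circ(onz('wrist',C[k],20,s),52))
C=cv2.convexHull(comp((im.min(2)>150),(195,150)))[:,0]; k=(C[:,0]>165); print('bat',circ(onz('wrist',C[k],20,s),55))
```

```text
straight rim [ 91 144] [188 215] (array([ 512.84484987, -280.81125599]), np.float64(0.5267539593504118))
neck rim (array([514.8588901 , -78.63156564]), np.float64(0.3942275127876229))
neck rim (array([514.93275622, -78.60958267]), np.float64(0.3005250030806792))
seat [486 218] [558 290] (array([504.28094677, 139.29617875]), np.float64(1.1511380998248697))
bat (array([547.84290787,   4.85882328]), np.float64(158.8619239763644))
```

Call:
arm_command:
  increments: [0.02,0.029,0.007,0,1,0.06,0.029,0.007,0,1,0.1,0.029,0.007,0,1,0.135,0.029,0.007,0,1,0.155,0.029,0.007,0,1,0.165,0.029,0.007,0,1,0.167,0.029,0.007,0,1,0.167,0.029,0.007,0,0.1,0.167,0.029,0.007,0,0.1,0.167,0.029,0.007,0,0.1,0.167,0.029,0.007,0,0.1,0.167,0.029,0.007,0,0.1]

```text
t: 14.05
ee_pos: [516.4, -75.0, 97.8]
orientation: [-0.64, 1.56, -0.375]
wrist_force: [1.7, -4.0, 2.6]
opening: 56.0
```

Call:
arm_command:
  increments: [0,0,0,0,0.1,0,0,0,0,0.1,0,0,0,0,0.1,-0.004,0,0,0,0.1,-0.015,0,0,0,0.1,-0.03,0,0,0,0.1,-0.04,0,0,0,0.1,-0.04,0,0,0,0.1]

```text
t: 14.85
ee_pos: [516.9, -75.0, 139.6]
orientation: [-0.614, 1.557, -0.349]
wrist_force: [0.1, -0.8, -2.7]
opening: 53.4
```

Run:
```python
from h import *
s=env.read_state(); print(s['opening'],s['wrist_force'],s['t']);go(506,139,140);go(506,139,105)
```

```text
53.39566903195679 [ 0.093028   -0.78702626 -2.71264782] 14.85
shift mm [ -1.5 209.4  45.4] turns None q6 -2.13 now [516.9 -75.  139.6] yawY 105.2
shift mm [ 33.5 209.7  45. ] turns None q6 -2.13 now [516.9 -75.  139.6] yawY 105.2
```

Call:
arm_command:
  increments: [-0.01,0.03,0.007,0,0.1,-0.015,0.07,0.015,0,0.1,-0.015,0.11,0.024,0,0.1,-0.015,0.15,0.033,0,0.1,-0.015,0.185,0.041,0,0.1,-0.015,0.205,0.045,0,0.1,-0.005,0.21,0.045,0,0.1,0.01,0.21,0.045,0,0.1,0.022,0.21,0.045,0,0.1,0.028,0.21,0.045,0,0.1,0.028,0.21,0.045,0,0.1]

```text
t: 15.95
ee_pos: [505.2, 138.6, 109.2]
orientation: [-0.723, 1.559, -0.46]
wrist_force: [-0.2, 0.6, -2.3]
opening: 53.1
```

Run:
```python
from h import *
go(506,139,105.5)
```

```text
shift mm [3.7 0.2 0.8] turns None q6 -1.7 now [505.2 138.6 109.2] yawY 105.1
```

Call:
arm_command:
  increments: [0.001,0,0.001,0,0.1,0.002,0,0.001,0,0.1,0.003,0,0.001,0,0.1,0.004,0,0.001,0,0.1,0.005,0,0.001,0,0.1,0.005,0,0.001,0,0.1]

```text
t: 16.55
ee_pos: [507.1, 138.4, 105.5]
orientation: [-0.674, 1.557, -0.41]
wrist_force: [-0.7, -2.6, 5.6]
opening: 53.1
```

Call:
arm_command:
  increments: [0,0,0,0,1,0,0,0,0,1,0,0,0,0,1,0,0,0,0,1,-0.02,0,0,0,1,-0.06,0,0,0,1,-0.11,0,0,0,1,-0.16,0,0,2,0,-0.21,0,0,4,0,-0.24,0,0,4,0,-0.24,0,0,4,0]

```text
t: 17.65
ee_pos: [505.4, 140.1, 350.4]
orientation: [-0.387, 1.548, -0.193]
wrist_force: [0.2, 0.8, -0.6]
opening: 64.2
```

```bash
cat >> h.py <<'E'
SEAT=np.array([506.5,139.]); A=np.radians(10.8); XS=np.array([np.cos(A),np.sin(A)])
def gl(u,w,jaw=None): p=SEAT+(85+u)*XS; go(*p,142+w,jaw)   # u,w finger centre/tip relative to hinge
E
python3 - <<'E'
from h import *
s=env.read_state(); print(s['opening'],s['wrist_force'],s['t'])
im=viewer.snapshot('wrist'); cv2.imwrite('pics/w4.png',im); np.save('w4.npy',s,allow_pickle=True)
im=viewer.snapshot('scene'); cv2.imwrite('pics/s4.png',im)
gl(95,200,101);gl(95,128,101)
E
```

```text
64.22910901707041 [ 0.2348954   0.75412439 -0.64748226] 17.65
shift mm [  5.7  -2.3 182.3] turns [np.float64(0.12662713529070402), np.float64(-179.87337286470927)] q6 -1.64 now [503.9 139.8 345.4] yawY 101.1
shift mm [ 77.7  -1.7 181.5] turns [np.float64(0.12662713529070402), np.float64(-179.87337286470927)] q6 -1.64 now [503.9 139.8 345.4] yawY 101.1
```

View pics/s4.png

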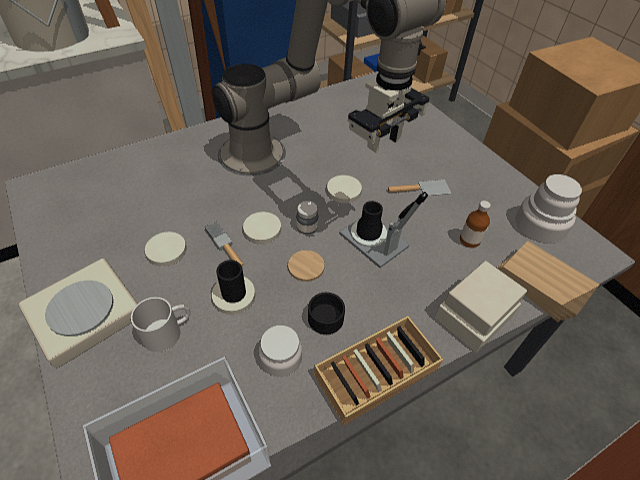

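View pics/w4.png

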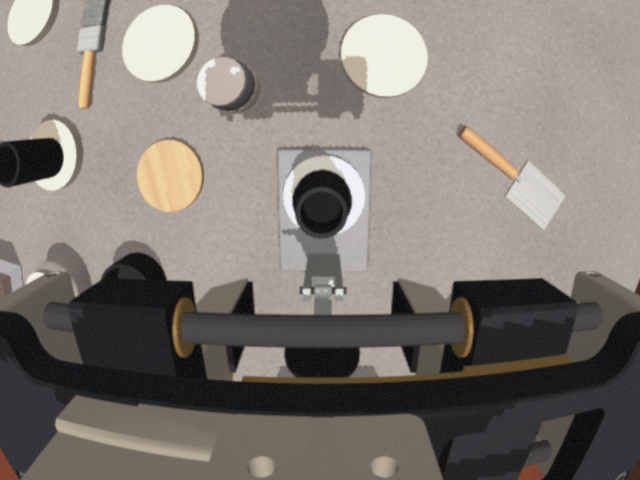

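Both pots are upright on their new places, and the hinge at (322,290) lines up with the gripper. Next is the lever.

Call:
arm_command:
  increments: [0,0,0.03,0,0,0,0,0.07,0,0,0,-0.002,0.11,0,0,0,-0.002,0.15,0,0,0,-0.002,0.175,0,0,0,-0.002,0.185,0,0,0.02,-0.002,0.185,0,0,0.05,-0.002,0.185,0,0,0.075,-0.002,0.185,0,0,0.078,-0.002,0.185,0,0]

```text
t: 18.75
ee_pos: [684.9, 172.8, 263.0]
orientation: [-1.48, 1.563, -1.286]
wrist_force: [0.1, 0.5, 0.0]
opening: 0.4
```

Run:
```python
from h import *
s=env.read_state(); print(s['opening'],s['wrist_force'],s['t'],s['q'].round(2),s['orientation'])
for u,w in[(95,128),(79,128),(28,130),(-9,135),(-48,123),(-76,105),(-100,80),(-116,51),(-125,18)]: gl(u,w,101)
```

```text
0.3690172200651242 [0.11954759 0.54862426 0.00859223] 18.75 [ 0.14  0.69  0.9  -0.01  1.55 -1.62] [-1.48010475  1.56342057 -1.28587775]
shift mm [-7.   0.1 -1.5] turns [np.float64(0.12824692836710483), np.float64(-179.8717530716329)] q6 -1.62 now [684.9 172.8 263. ] yawY 101.1
shift mm [ -7.1   0.2 -17.5] turns [np.float64(0.12824692836710483), np.float64(-179.8717530716329)] q6 -1.62 now [684.9 172.8 263. ] yawY 101.1
shift mm [ -9.1   0.5 -68.5] turns [np.float64(0.12824692836710483), np.float64(-179.8717530716329)] q6 -1.62 now [684.9 172.8 263. ] yawY 101.1
shift mm [ -14.1    0.7 -105.5] turns [np.float64(0.12824692836710483), np.float64(-179.8717530716329)] q6 -1.62 now [684.9 172.8 263. ] yawY 101.1
shift mm [  -2.1    1.  -144.5] turns [np.float64(0.12824692836710483), np.float64(-179.8717530716329)] q6 -1.62 now [684.9 172.8 263. ] yawY 101.1
shift mm [  15.8    1.3 -172.5] turns [np.float64(0.12824692836710483), np.float64(-179.8717530716329)] q6 -1.62 now [684.9 172.8 263. ] yawY 101.1
shift mm [  40.8    1.6 -196.6] turns [np.float64(0.12824692836710483), np.float64(-179.8717530716329)] q6 -1.62 now [684.9 172.8 263. ] yawY 101.1
shift mm [  69.8    1.9 -212.6] turns [np.float64(0.12824692836710483), np.float64(-179.8717530716329)] q6 -1.62 now [684.9 172.8 263. ] yawY 101.1
shift mm [ 102.8    2.2 -221.6] turns [np.float64(0.12824692836710483), np.float64(-179.8717530716329)] q6 -1.62 now [684.9 172.8 263. ] yawY 101.1
```

Call:
arm_command:
  increments: [-0.007,0,-0.012,0,0,-0.008,0,-0.03,0,0,-0.009,0,-0.05,0,0,-0.01,0,-0.07,0,0,-0.013,0.001,-0.088,0,0,-0.014,0.001,-0.105,0,0,-0.01,0.001,-0.12,0,0,-0.005,0.001,-0.135,0,0,-0.001,0.001,-0.145,0,0,-0.001,0.001,-0.145,0,0]

```text
t: 19.75
ee_pos: [541.4, 145.8, 264.0]
orientation: [-1.641, 1.563, -1.446]
wrist_force: [-0.4, -0.8, 0.2]
opening: 0.5
```

Run:
```python
from h import *
s=env.read_state(); print(s['wrist_force'],s['t'])
cv2.imwrite('pics/s5.png',cv2.resize(viewer.snapshot('scene')[130:290,290:510],None,fx=3,fy=3))
for u,w in[(-76,105),(-100,80),(-116,51),(-125,18)]: gl(u,w,101)
```

```text
[-0.44634104 -0.78276373  0.24846221] 19.75
shift mm [ 17.2   0.3 -27.4] turns [np.float64(0.1315075520493565), np.float64(-179.86849244795064)] q6 -1.63 now [542.3 145.8 264.2] yawY 101.1
shift mm [ 42.2   0.6 -51.5] turns [np.float64(0.1315075520493565), np.float64(-179.86849244795064)] q6 -1.63 now [542.3 145.8 264.2] yawY 101.1
shift mm [ 71.2   0.9 -67.5] turns [np.float64(0.1315075520493565), np.float64(-179.86849244795064)] q6 -1.63 now [542.3 145.8 264.2] yawY 101.1
shift mm [104.2   1.2 -76.5] turns [np.float64(0.1315075520493565), np.float64(-179.86849244795064)] q6 -1.63 now [542.3 145.8 264.2] yawY 101.1
```

View pics/s5.png

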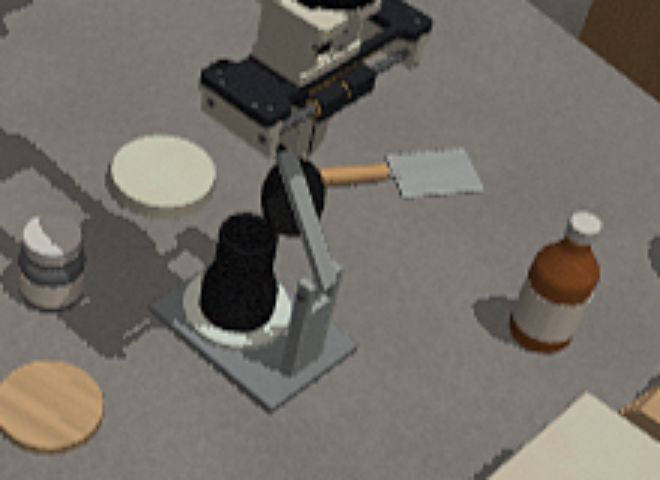

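The lever has swung over to about 1 rad with the fingers behind its end. I'll press it on down along the arc.

Call:
arm_command:
  increments: [0.008,0,-0.014,0,0,0.017,0,-0.028,0,0,0.029,0,-0.041,0,0,0.042,0,-0.052,0,0,0.056,0,-0.061,0,0,0.071,0,-0.068,0,0,0.082,0,-0.073,0,0,0.092,0.001,-0.076,0,0,0.098,0.001,-0.077,0,0,0.098,0.001,-0.077,0,0]

```text
t: 20.8
ee_pos: [466.8, 131.3, 165.6]
orientation: [-1.65, 1.564, -1.455]
wrist_force: [-0.9, -0.7, 0.5]
opening: 0.9
```

Call:
arm_command:
  increments: [0.002,0,0,0,0,0.004,0,0,0,0,0.006,0,0,0,0,0.006,0,0,0,0]

```text
t: 21.2
ee_pos: [467.1, 131.3, 160.1]
orientation: [-1.511, 1.563, -1.316]
wrist_force: [-0.5, -0.2, 3.9]
opening: 0.7
```

Call:
arm_command:
  increments: [0.001,0,0,0,0,0.002,0,0,0,0,0.002,0,0,0,0]

```text
t: 21.5
ee_pos: [467.3, 131.3, 159.7]
orientation: [-1.342, 1.563, -1.148]
wrist_force: [-5.5, -1.0, 13.5]
opening: 0.6
```

On the stop: 13.5 N with almost no travel. Lift off and look.

Call:
arm_command:
  increments: [-0.005,0,0,0,0,-0.03,0,0,0,0,-0.07,0,0,0,0,-0.11,0,-0.02,0,0,-0.15,-0.03,-0.04,0,0,-0.17,-0.07,-0.05,0,0,-0.17,-0.11,-0.05,0,0,-0.17,-0.15,-0.05,0,0,-0.17,-0.17,-0.05,0,0,-0.17,-0.17,-0.05,0,0,-0.17,-0.17,-0.05,0,0]

```text
t: 22.6
ee_pos: [450.4, -43.8, 330.7]
orientation: [-1.354, 1.564, -1.161]
wrist_force: [-0.4, 0.0, -1.0]
opening: 0.5
```

Run:
```python
from h import *
s=env.read_state(); print(s['wrist_force'],s['t'],s['ee_pos'])
im=viewer.snapshot('scene'); t=viewer.snapshot('top'); w=viewer.snapshot('wrist');np.save('w6.npy',s,allow_pickle=True);cv2.imwrite('pics/w6.png',w)
a=cv2.resize(im[150:330,190:440],None,fx=1.55,fy=1.55); b=cv2.resize(t[170:320,220:470],(a.shape[1],a.shape[0])); c=cv2.resize(w,(388,279))
cv2.imwrite('pics/s6.png',np.vstack([np.hstack([a,b]),np.hstack([c,c*0])[:,:a.shape[1]*2] if a.shape[1]*2<=776 else np.hstack([c,np.zeros((279,a.shape[1]*2-388,3),np.uint8)])]))
C=np.r_[[SEAT-60*XS],[SEAT+85*XS]]
print(proj('scene',np.array([[*(SEAT+(85-145)*XS),131],[*(SEAT+85*XS),120]])), proj('wrist',np.array([[*(SEAT+(85-145)*XS),131]]),s))
```

```text
[-0.44196907  0.03242986 -1.00564891] 22.6 [450.38041348 -43.77315403 330.71687127]
[[358.1588688  191.72622426]
 [396.42133962 224.35810568]] [[490.59909826 253.07158109]]
```

View pics/s6.png

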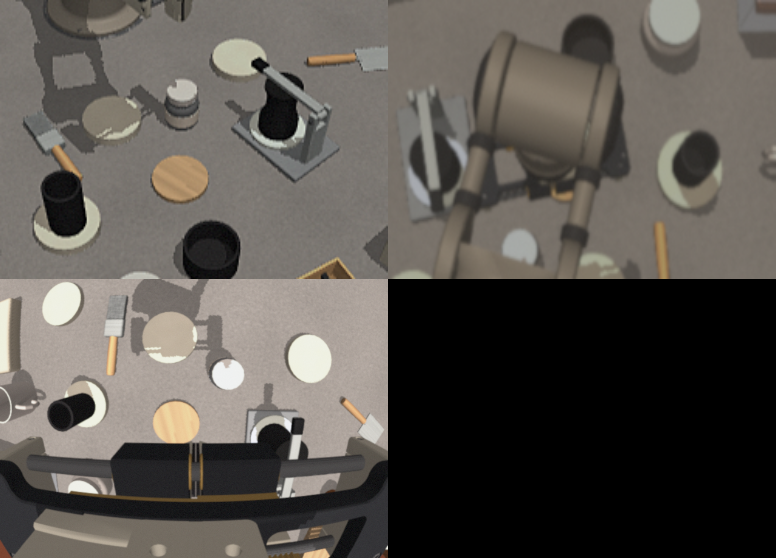

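The lever's grip is at scene (358,192), against (358.2,191.7) predicted for shut. Both pots are upright. One numeric check on the bat, then hand in.

Run:
```python
from h import *
s=np.load('w6.npy',allow_pickle=True).item(); im=cv2.imread('pics/w6.png')
N=comp(im.max(2)<80,(100,225)); k=N[:,0]<N[:,0].min()+28
c,e=circ(onz('wrist',N[k],120,s),31); print('straight rim',N.min(0),N.max(0),c,e)
d=np.linalg.norm(c-[511,-285]); print(d, env.read_state()['wrist_force'])
if d<9: print(env.hand_in())
```

```text
straight rim [ 79 197] [156 261] [ 511.483903   -281.03190246] 0.662397478723971
3.997494245093821 [-0.62872656  0.05156045  1.35321532]
the job is handed in; nothing more can be done
None
```

The pots are swapped and the clamp lever is down on the new pot; I handed the job in at about 23 s of the 72 s allowed.

I parked the necked pot on the plywood disc. The straight pot then went from the stand to the plaster bat, and the necked pot from the disc to the stand's seat. Last, I pushed the lever over from behind with closed fingers and pressed it down to its stop.

Last checks:
- **Straight pot:** its rim measured about 4 mm from the bat's centre, and it looked upright.
- **Necked pot:** it was released within about 1 mm of the measured seat centre and looked upright. I did not measure it again once the lever covered it. The seat-centre estimates from different views differed by up to about 3 mm.
- **Lever:** it stopped firmly at about 13.5 N with almost no travel. Its grip appears within 1 pixel of where a shut lever should be.
- **Rest of the bench:** I saw nothing else moved in the pictures, but I did not measure the other objects. The arm was clear of everything at hand-in.

The wrist pictures taken while the arm was still moving were off by a few millimetres, so I gave them less weight. No check failed.

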